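# Light the clock and hold the shutter open

### The arm

A 7-joint arm with a two-finger parallel gripper is mounted at the origin on the work surface. World frame = base frame: x ahead of the robot, y to its left, z up, the work surface at z = 0. Lengths are in mm, angles in rad, forces in N, time in s.
With the tool pointing down it reaches from about 425 to 1025 mm from the base axis. Payload 9.4 kg.
Tool frame: the origin (TCP) lies at the very end of the fingers, on their centre line; the grasp point (between the pads) lies 19 mm behind it (r.tcp_to_grasp is the distance from the TCP to the grasp point, in mm); z points along the fingers, y is the line along which they close (so a half turn about z gives the same grasp; the last joint's range is limited). The gripper opens to 93 mm and grips with 3 to 60 N. Pads are 15 mm wide; open, the fingers measure 128 mm over their backs; the gripper's body (75 mm by 188 mm) begins 65 mm behind the grasp point.
Start: joints at [1.069, 0.599, -0.003, 1.599, 0.002, 0.943, -0.08], TCP at [298.791, -660.567, 218.618] pointing down, gripper open.
Joint ranges: [-2.57, 2.57], [-0.35, 1.97], [-1.29, 1.29], [0.11, 2.56], [-1.05, 4.19], [0.11, 1.86], [-2.63, 2.63]. Speed limits (rad/s): [2.22, 2.22, 3.01, 3.01, 3.14, 3.14, 3.14].

### API

Orientations are given as a unit quaternion [x, y, z, w].
In Python, from rig import r, cams gives the robot as it stands.
- The arm moves only by the tool jog_arm, never from a script. Its argument "motion" is a list of rows, each a list of 2 entries, a list of its own where there are three numbers: the shift along the tool's x, y, z in mm, then the turn, a rotation vector about the tool's x, y, z in degrees. In form: [[[tx, ty, tz], [wx, wy, wz]], ...]. A call has 1 to 10 rows; each row shifts and turns the commanded pose from where the row before left it, along the tool's axes as they then stand; what a row does not reach is not made up. A row lasts 1/10 s, in which the tool goes at most 50 mm and 8.59 degrees, less where a joint would pass 70% of its speed; a pose out of reach is approached as far as the arm can. A call with a gripper value outside its range is refused whole. "claw" is the opening, from -1 (shut) to 1 (fully open), set as the call begins (left out, the last holds). The fingers move at their own pace and stop on an object; "grip_force" is the grip in N (left out, the last holds). Time passes only in rows, so rows that do not move let the fingers close. It gives the time, the measured TCP pose, the force, the opening and the grip force at its end, in the units of the state.
- r.sense(): the state, without advancing time (a new reading comes with each control period).
- cams.get_image(name): name is "side" or "top"; returns a dict with "img" (400x640x3 uint8, red, green, blue), "depth" (400x640 float32, mm along the optical axis (not along the pixel's ray), 0 where there is no reading), "K" (3x3 intrinsics, pixels), "k1" (the pictures are not rectified: a ray, as slopes to the right and down, at radius r is drawn at 1 + k1 r^2 times it, then the intrinsics apply), "world_to_cam" (4x4, takes a point from world to camera coordinates). Camera axes: x right, y down, z forward; pixel columns grow to the right and rows downward; lengths in mm; the calibration is good to about 2 mm. A picture is of the moment at which its call begins.
- r.sign_off(): hands the job in; it is judged then, once.
The state is a dict: "time": time; "q": joint angles; "joint_vel": joint speeds; "joint_torque": joint torques, N m; "eef_pos": TCP position; "ee_rot": TCP orientation; "contact_force": force on the tool from outside, world axes, zero at the start; "wrist_torque": the same for the moment, N m; "grip_width": finger opening in mm; "gripper_force": force on a finger pad.
Only numpy, scipy, OpenCV 4.12 (cv2) and the standard library are available. Lean on these libraries where they do the work, as an engineer would, in place of code of your own. Each camera call takes 0.05 s, during which the arm holds its last target. There are 200 camera calls.

### The job

Start a long exposure of the carriage clock: with your fingertips, lightly press down the switch button on top of the tall lamp, then the one on top of the short lamp (each stays down by itself), and last press the button of the small shutter-release box and keep it pressed - the program finishes while still holding that button down. Press nothing out of that order, press gently, and grasp, lift, tip or shift nothing: the lamps, the release box and everything else on the table stay where they stand.

Things in the scene. Friction and masses are not known exactly. Their poses are not given: they have to be found in the camera images.
- tall_lamp: The tall lamp, loose, 0.95 kg: round dark steel foot (130 mm diameter, 14 mm high), thin steel post, and an upright black rectangular head 52 mm (x) by 96 mm (y), from 130 to 220 mm above the table. White front faces its +x. Its switch button is on the middle of the head's top. Origin: centre of the underside, z up.
- tall_button (a point): Centre of the top face of the tall lamp's switch button, a plain grey round cap 36 mm in diameter standing 12 mm proud of the head (232 mm above the table when up); it moves with the cap. z up.
- tall_switch (a joint): Travel of the tall lamp's switch button in m: 0 = up (off), 0.006 = fully down (on). It yields to about 3 N straight down, has no spring and stays where it is pushed; on above 0.004.
- short_lamp: The short lamp, loose, 0.95 kg: the same round foot (130 mm diameter, 14 mm high) under a black drum-shaped head (90 mm diameter, 75 mm long, lying along its x, 32 to 122 mm above the table) with a 50 mm square switch block on top up to 130 mm. White front faces its +x. Origin: centre of the underside, z up.
- short_button (a point): Centre of the top face of the short lamp's switch button, a plain grey round cap 36 mm in diameter standing 12 mm proud of the block (142 mm above the table when up); it moves with the cap. z up.
- short_switch (a joint): Travel of the short lamp's switch button in m: 0 = up (off), 0.006 = fully down (on). It yields to about 3 N straight down, has no spring and stays where it is pushed; on above 0.004.
- release_box: Shutter-release box, loose, 0.4 kg: low black box 64 mm (x) by 90 mm (y) by 30 mm high lying on the table, one round button in the middle of its top. Origin: centre of the underside, z up.
- release_button (a point): Centre of the top face of the release button, a plain grey round cap 36 mm in diameter standing 12 mm proud of the box (42 mm above the table when up); it moves with the cap. z up.
- release (a joint): Travel of the release button in m: 0 = up, 0.008 = fully down. A spring pushes it back up: 1.2 N at the start, 3.6 N at 0.004 (shutter open from there on), 6 N fully down.
- clock: Bystander, fragile: carriage clock in dark wood and brass, 85 x 95 x 158 mm high, on a grey board 12 mm thick at the back. Origin: centre of the underside.
- lens: Bystander: black camera lens standing on end, 68 mm diameter, 75 mm high. Origin: centre of the underside.
- scale_bar: Bystander: flat black-and-white chequered photo scale, 25 (x) x 100 (y) x 8 mm. Origin: centre of the underside.
- lens_cap: Bystander: flat black disc, 68 mm diameter, 12 mm high. Origin: centre of the underside.
- brush: Bystander: dusting brush lying flat, 160 mm long along its x, under 30 mm high. Origin: on the table under the brush.
- carton: Bystander: closed cardboard box 90 (x) x 120 (y) x 70 mm high. Origin: centre of the underside.
- blower: Bystander: standing black air blower, bulb 64 mm diameter, pointed nozzle up to 100 mm high. Origin: centre of the underside.
Mind the look-alikes: they are no part of the job. Leave any purple look-alike of the short_lamp alone.

How it is judged:
By the outcome, as a careful person would: the job done as asked, in the order asked, and still so for the second after the job is handed in, while the arm keeps its last pose, push and grip.
It also fails if it takes over 51 s, if anything falls off the work surface, if the arm or the gripper's body presses on something with over 40 N, if the wrist force passes 120 N, or if a joint passes its speed limit or range.

## Working session

There is one attempt and no reset: what is moved stays moved. The work goes in short steps, Python scripts to look and compute and a tool call to move; the robot and the scene stay as the last step left them, time stands still between calls to the robot, and variables do not carry over. Pictures are saved under pics/ and viewed, at most 10 in all, crops included, and the job is handed in when it is done.

Besides the shell and the picture viewer there is one more tool, called by a JSON object that holds its "fn" and its "kwargs", one argument or row to a line. jog_arm: Moves the arm, as the interface text tells. Its arguments: {"type":"object","properties":{"motion":{"type":"array","items":{"type":"array"}},"claw":{"type":"number"},"grip_force":{"type":"number"}},"required":["motion"]}

```bash
ls; mkdir -p pics
cat > h.py <<'E'
import numpy as np, cv2
from rig import r, cams
def grab(n):
    d=cams.get_image(n); cv2.imwrite(f'pics/{n}_{r.sense()["time"]:.2f}.png',d['img'][:,:,::-1]); np.savez(f'{n}.npz',**d); return d
def ray(d,u,v):
    K=d['K']; p=cv2.undistortPoints(np.array([[[u,v]]],float),K,np.array([float(d['k1']),0,0,0,0]))[0,0]
    T=np.array(d['world_to_cam']); R=T[:3,:3]; return -R.T@T[:3,3], R.T@np.array([p[0],p[1],1])
def onz(d,u,v,z):
    o,a=ray(d,u,v); return o+a*(z-o[2])/a[2]
def atdepth(d,u,v):
    o,a=ray(d,u,v); return o+a*float(d['depth'][int(v),int(u)])
E
python3 - <<'E'
from h import *
for n in('top','side'):
    d=grab(n); print(n,d['K'].tolist(),d['k1'],np.round(d['world_to_cam'],3).tolist())
print(r.sense())
E
ls pics
```

```text
pics
top [[387.1230249138562, 0.0, 324.19425127477905], [0.0, 387.1230249138562, 195.525440016721], [0.0, 0.0, 1.0]] -0.03760328118597333 [[0.007, -1.0, 0.014, -41.376], [-0.988, -0.009, -0.156, 552.632], [0.156, -0.013, -0.988, 1355.924], [0.0, 0.0, 0.0, 1.0]]
side [[412.86827962071567, 0.0, 316.1399575074982], [0.0, 412.86827962071567, 204.16246598624713], [0.0, 0.0, 1.0]] -0.04793928751237811 [[-0.947, -0.322, -0.007, 501.564], [-0.226, 0.68, -0.697, 233.529], [0.229, -0.658, -0.717, 1084.752], [0.0, 0.0, 0.0, 1.0]]
{'time': 0.1, 'q': array([ 1.06930163,  0.60007438, -0.00253321,  1.60001351,  0.00183295,
        0.94288938, -0.07980042]), 'joint_vel': array([-0.00074738, -0.00317075,  0.00134815, -0.0020661 ,  0.00083777,
        0.00128683,  0.00073153]), 'joint_torque': array([ 4.48929059e-03, -7.66557598e+01,  1.50187388e+00, -2.52936119e+01,
       -5.22943097e-02,  1.36485830e-02,  1.19158931e-04]), 'eef_pos': array([ 298.60077738, -660.19847745,  217.83832357]), 'ee_rot': array([ 9.77520847e-01,  2.10837653e-01, -2.23701568e-04, -6.54493504e-04]), 'contact_force': array([-0.18299256, -0.23192317,  0.45146412]), 'wrist_torque': array([0.02192901, 0.00252999, 0.04891919]), 'gripper_force': 0.0, 'grip_width': 92.99801101644816}
side_0.10.png
top_0.05.png
```

View pics/top_0.05.png

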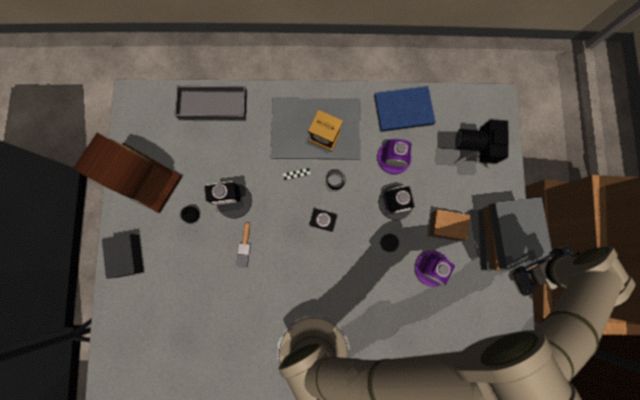

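View pics/side_0.10.png

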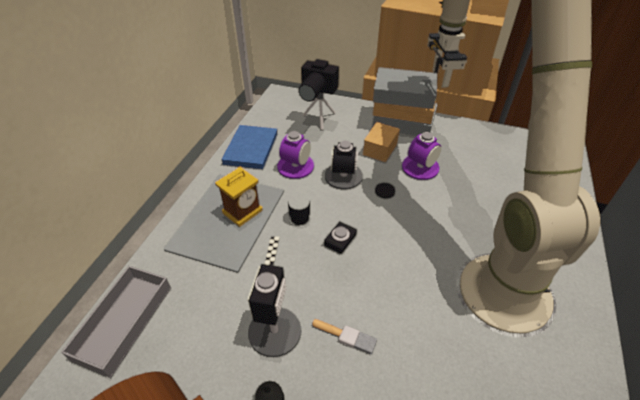

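Top view: the tall lamp's cap is at (220,191), the black short lamp's at (402,198), and the release box's at (323,219). Side view: the same caps are at (266,282), (345,146) and (341,233). Candidates for the short lamp are black (402,198) and purple (399,151) and (440,268), so I choose the black one. I'll fit the caps in both views next.

```bash
cat > m.py <<'E'
from h import *
S={'top':dict(tall=(220,191),short=(402,198),rel=(323,219)),'side':dict(tall=(266,282),short=(345,146),rel=(341,233))}
Z=dict(tall=232,short=142,rel=42)
rays={}; tiles=[]
for n in S:
    d=dict(np.load(n+'.npz')); 
    for k,(u,v) in S[n].items():
        im=d['img'][v-25:v+25,u-25:u+25].copy(); hsv=cv2.cvtColor(im,cv2.COLOR_RGB2HSV)
        m=((hsv[...,2]>95)&(hsv[...,1]<60)).astype(np.uint8)
        dep=d['depth'][v-25:v+25,u-25:u+25]
        # height of every pixel
        H=np.array([[atdepth(d,u-25+i,v-25+j)[2] for i in range(50)] for j in range(50)])
        m=((abs(H-Z[k])<8)&(hsv[...,2]>70)).astype(np.uint8)
        nl,lab,st,c=cv2.connectedComponentsWithStats(m)
        i=min((i for i in range(1,nl) if st[i,4]>15),key=lambda i:np.hypot(*(c[i]-25)))
        cu,cv=c[i]+[u-25,v-25]
        print(n,k,'px',round(cu,1),round(cv,1),'box',st[i],'onz',onz(d,cu,cv,Z[k]).round(1),'medH',np.median(H[lab==i]).round(1))
        rays.setdefault(k,[]).append(ray(d,cu,cv))
        im[cv2.morphologyEx((lab==i).astype(np.uint8),cv2.MORPH_GRADIENT,np.ones((2,2)))>0]=[255,0,0]
        tiles.append(cv2.resize(im,(250,250),interpolation=0))
for k,v in rays.items():
    A=0;b=0
    for o,a in v: a=a/np.linalg.norm(a);P=np.eye(3)-np.outer(a,a);A=A+P;b=b+P@o
    print(k,np.linalg.solve(A,b).round(1))
cv2.imwrite('pics/crop.png',np.vstack([np.hstack(tiles[:3]),np.hstack(tiles[3:])])[:,:,::-1])
E
python3 m.py
```

```text
top tall px 218.7 190.4 box [ 18  19  12  12 108] onz [536.3 295.3 232. ] medH 230.0
top short px 403.7 196.7 box [22 19 11 11 88] onz [ 535.9 -303.6  142. ] medH 139.9
top rel px 323.4 219.2 box [21 20 11 11 80] onz [467.1 -34.4  42. ] medH 40.0
side tall px 265.8 280.6 box [ 15  16  21  18 235] onz [534.1 301.9 232. ] medH 232.4
side short px 345.0 144.6 box [19 20 13  9 82] onz [ 533.2 -296.1  142. ] medH 142.4
side rel px 340.7 232.3 box [ 19  19  13  12 113] onz [464.8 -27.5  42. ] medH 41.7
tall [537.3 297.3 224.1]
short [ 536.3 -305.3  134.7]
rel [467.3 -34.6  33.3]
```

View pics/crop.png

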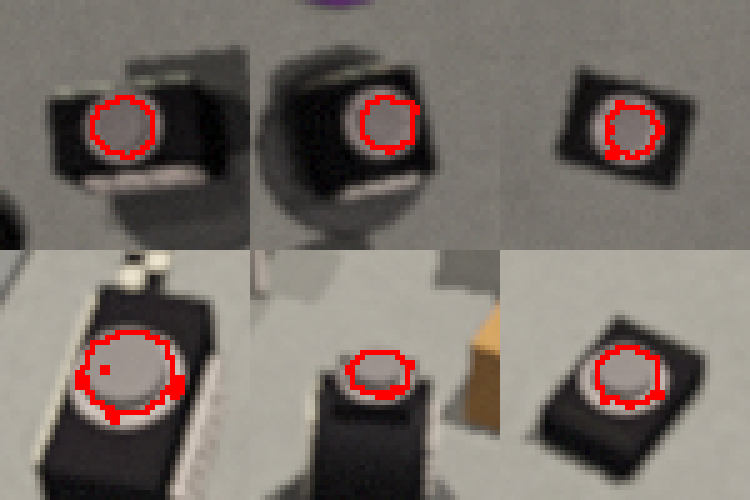

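The red outlines sit on the grey cap tops. The cap heights agree with the description, and the two views agree within about 7 mm in y. I'll refine that by watching the closed fingertips while hovering. First I raise the tool and move toward the tall lamp.

{"fn": "jog_arm", "kwargs": {
  "motion": [
    [[0,0,-37],[0,0,0]],
    [[0,0,-37],[0,0,0]],
    [[0,0,-37],[0,0,0]],
    [[37,-23,0],[0,0,0]],
    [[37,-23,0],[0,0,0]],
    [[37,-23,0],[0,0,0]],
    [[37,-23,0],[0,0,0]],
    [[37,-23,0],[0,0,0]],
    [[37,-23,0],[0,0,0]],
    [[37,-23,0],[0,0,0]]
  ],
  "claw": -1,
  "grip_force": 10
}}

```text
time: 1.1
eef_pos: [469.0, -405.4, 329.4]
ee_rot: [0.978, 0.211, -0.0, -0.0]
contact_force: [0.8, 0.0, 0.1]
grip_width: 17.7
gripper_force: 0.0
```

{"fn": "jog_arm", "kwargs": {
  "motion": [
    [[37,-23,0],[0,0,0]],
    [[37,-23,0],[0,0,0]],
    [[37,-23,0],[0,0,0]],
    [[18,-42,0],[0,0,0]],
    [[18,-42,0],[0,0,0]],
    [[18,-42,0],[0,0,0]],
    [[18,-42,0],[0,0,0]],
    [[18,-42,0],[0,0,0]],
    [[18,-42,0],[0,0,0]],
    [[18,-42,0],[0,0,0]]
  ]
}}

```text
time: 2.1
eef_pos: [534.2, 23.0, 329.5]
ee_rot: [0.978, 0.211, -0.0, 0.0]
contact_force: [1.1, 0.5, 0.4]
grip_width: 0.4
gripper_force: 0.0
```

{"fn": "jog_arm", "kwargs": {
  "motion": [
    [[18,-42,0],[0,0,0]],
    [[18,-42,0],[0,0,0]],
    [[18,-42,0],[0,0,0]],
    [[18,-42,0],[0,0,0]],
    [[18,-42,0],[0,0,0]],
    [[0,0,0],[0,0,0]],
    [[0,0,0],[0,0,0]]
  ]
}}

```text
time: 2.8
eef_pos: [529.7, 250.6, 329.0]
ee_rot: [0.977, 0.212, -0.001, 0.0]
contact_force: [0.2, -1.2, -1.0]
grip_width: 0.5
gripper_force: 0.0
```

{"fn": "jog_arm", "kwargs": {
  "motion": [
    [[12,-20,0],[0,0,0]],
    [[13,-21,0],[0,0,0]],
    [[0,0,20],[0,0,0]],
    [[0,0,20],[0,0,0]],
    [[0,0,22],[0,0,0]],
    [[0,0,0],[0,0,0]],
    [[0,0,0],[0,0,0]]
  ]
}}

```text
time: 3.5
eef_pos: [536.5, 296.1, 267.8]
ee_rot: [0.978, 0.21, -0.0, 0.0]
contact_force: [-0.1, 0.6, 0.6]
grip_width: 0.2
gripper_force: 0.0
```

Run:
```python
from h import *
s=r.sense(); p=s['eef_pos']; print(p)
tiles=[]
for n in('side','top'):
    d=grab(n); T=d['world_to_cam']
    def proj(q): return cv2.projectPoints(np.array([q],float),cv2.Rodrigues(T[:3,:3])[0],T[:3,3],d['K'],np.array([float(d['k1']),0,0,0,0]))[0][0,0]
    a=proj(p); print(n,'tcp px',a)
    c=a.astype(int); im=d['img'][c[1]-40:c[1]+40,c[0]-40:c[0]+40]
    im=cv2.resize(im,(400,400),interpolation=cv2.INTER_CUBIC)
    cv2.drawMarker(im,tuple(((a-c+40)*5).astype(int).tolist()),(255,0,0),0,12)
    tiles.append(im)
cv2.imwrite('pics/hover.png',np.hstack(tiles)[:,:,::-1])
```

```text
[536.50930036 296.06106362 267.84591458]
side tcp px [264.16283868 267.85577651]
top tcp px [215.49667439 188.36479984]
```

View pics/hover.png

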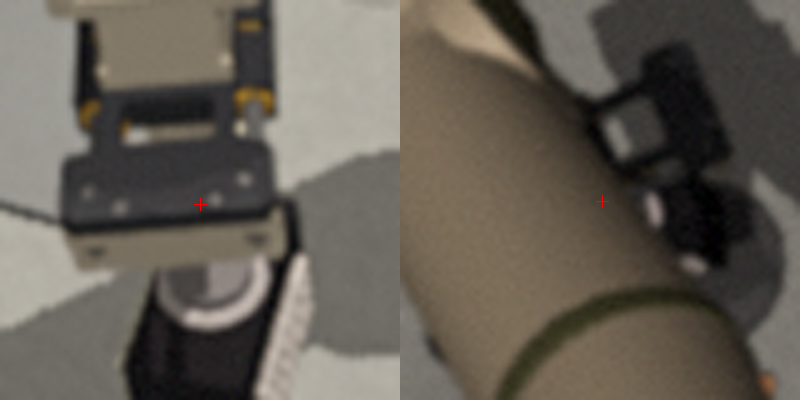

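The side view shows the gripper standing over the tall lamp's cap, which is at crop (212,285). The fingertips are hidden behind the gripper body, and the top view is blocked by the arm. So I keep the mean of the two views, which is within 4 mm on a cap of 18 mm radius. I'll descend gently and watch the force.

{"fn": "jog_arm", "kwargs": {
  "motion": [
    [[1,-2,10],[0,0,0]],
    [[0,0,10],[0,0,0]],
    [[0,0,8],[0,0,0]],
    [[0,0,4],[0,0,0]],
    [[0,0,0],[0,0,0]],
    [[0,0,0],[0,0,0]]
  ]
}}

```text
time: 4.2
eef_pos: [536.2, 299.7, 235.5]
ee_rot: [0.978, 0.211, -0.0, 0.0]
contact_force: [-0.1, -1.4, -0.2]
grip_width: 0.5
gripper_force: 0.0
```

{"fn": "jog_arm", "kwargs": {
  "motion": [
    [[0,0,1],[0,0,0]],
    [[0,0,1],[0,0,0]],
    [[0,0,1],[0,0,0]],
    [[0,0,1],[0,0,0]],
    [[0,0,1],[0,0,0]],
    [[0,0,1],[0,0,0]],
    [[0,0,0],[0,0,0]],
    [[0,0,0],[0,0,0]]
  ]
}}

```text
time: 5.0
eef_pos: [536.2, 299.6, 229.6]
ee_rot: [0.978, 0.211, 0.0, -0.0]
contact_force: [0.0, 0.5, 2.6]
grip_width: 0.3
gripper_force: 0.9
```

{"fn": "jog_arm", "kwargs": {
  "motion": [
    [[0,0,1],[0,0,0]],
    [[0,0,1],[0,0,0]],
    [[0,0,0],[0,0,0]],
    [[0,0,0],[0,0,0]]
  ]
}}

```text
time: 5.4
eef_pos: [536.2, 299.7, 227.5]
ee_rot: [0.978, 0.211, -0.0, -0.0]
contact_force: [0.4, 0.3, -0.1]
grip_width: 0.4
gripper_force: 0.5
```

{"fn": "jog_arm", "kwargs": {
  "motion": [
    [[0,0,1],[0,0,0]],
    [[0,0,0],[0,0,0]],
    [[0,0,0],[0,0,0]]
  ]
}}

```text
time: 5.7
eef_pos: [536.2, 299.6, 226.5]
ee_rot: [0.978, 0.211, 0.0, -0.0]
contact_force: [0.4, 1.1, 0.9]
grip_width: 0.2
gripper_force: 0.5
```

{"fn": "jog_arm", "kwargs": {
  "motion": [
    [[0,0,0.5],[0,0,0]],
    [[0,0,0.5],[0,0,0]],
    [[0,0,0],[0,0,0]]
  ]
}}

```text
time: 6.0
eef_pos: [536.2, 299.6, 226.3]
ee_rot: [0.978, 0.211, 0.0, -0.0]
contact_force: [-2.1, -1.9, 7.7]
grip_width: 0.5
gripper_force: 4.0
```

The stop has been reached (7.7 N), so the tall switch is down. I raise the tool and go to the short lamp.

{"fn": "jog_arm", "kwargs": {
  "motion": [
    [[0,0,-5],[0,0,0]],
    [[0,0,-25],[0,0,0]],
    [[0,0,-35],[0,0,0]],
    [[0,0,-35],[0,0,0]],
    [[-19,42,0],[0,0,0]],
    [[-19,42,0],[0,0,0]],
    [[-19,42,0],[0,0,0]],
    [[-19,42,0],[0,0,0]],
    [[-19,42,0],[0,0,0]],
    [[-19,42,0],[0,0,0]]
  ]
}}

```text
time: 7.0
eef_pos: [535.6, 21.2, 325.7]
ee_rot: [0.978, 0.211, -0.0, -0.0]
contact_force: [1.5, 0.2, 1.0]
grip_width: 0.4
gripper_force: 0.0
```

{"fn": "jog_arm", "kwargs": {
  "motion": [
    [[-19,42,0],[0,0,0]],
    [[-19,42,0],[0,0,0]],
    [[-19,42,0],[0,0,0]],
    [[-19,42,0],[0,0,0]],
    [[-19,42,0],[0,0,0]],
    [[-19,42,0],[0,0,0]],
    [[-19,42,0],[0,0,0]],
    [[0,0,0],[0,0,0]],
    [[0,0,0],[0,0,0]]
  ]
}}

```text
time: 7.9
eef_pos: [535.6, -300.5, 325.1]
ee_rot: [0.978, 0.21, -0.0, -0.0]
contact_force: [0.3, -0.4, -0.3]
grip_width: 0.6
gripper_force: 0.0
```

Run:
```python
from h import *
o=dict(np.load('side.npz')); d=grab('side'); d2=grab('top')
a=dict(np.load('side.npz'))
cv2.imwrite('pics/both.png',np.hstack([cv2.resize(d['img'][90:370,200:400],(400,560)),cv2.resize(d2['img'][140:280,190:290],(400,560))])[:,:,::-1])
for n,dd,(u,v) in(('s',d,(266,285)),('t',d2,(219,190))):
    print(n,atdepth(dd,u,v))
```

```text
s [530.90902451 309.21456836 228.15264656]
t [538.34397819 295.64182333 227.95576541]
```

View pics/both.png

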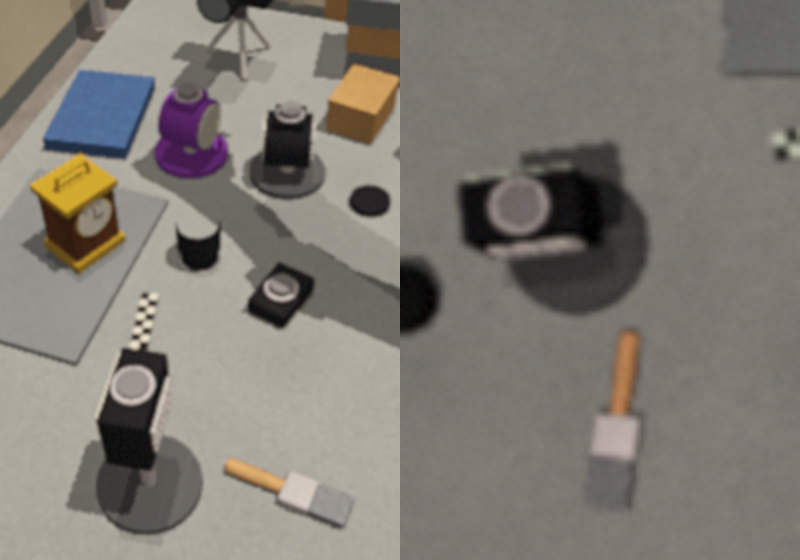

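The tall cap now sits at about 228 mm (crop left (133,385), right (518,205)), so it is down. Nothing has moved. I lower onto the short lamp's button.

{"fn": "jog_arm", "kwargs": {
  "motion": [
    [[0,0,30],[0,0,0]],
    [[0,0,35],[0,0,0]],
    [[0,0,35],[0,0,0]],
    [[0,0,35],[0,0,0]],
    [[0,0,25],[0,0,0]],
    [[0,0,14],[0,0,0]],
    [[0,0,5],[0,0,0]],
    [[0,0,0],[0,0,0]],
    [[0,0,0],[0,0,0]]
  ]
}}

```text
time: 8.9
eef_pos: [536.9, -299.7, 147.8]
ee_rot: [0.977, 0.211, 0.001, 0.001]
contact_force: [0.3, -0.1, 0.8]
grip_width: 0.5
gripper_force: 0.0
```

{"fn": "jog_arm", "kwargs": {
  "motion": [
    [[0,0,1],[0,0,0]],
    [[0,0,1],[0,0,0]],
    [[0,0,1],[0,0,0]],
    [[0,0,1],[0,0,0]],
    [[0,0,1],[0,0,0]],
    [[0,0,1],[0,0,0]],
    [[0,0,0],[0,0,0]]
  ]
}}

```text
time: 9.6
eef_pos: [536.1, -299.7, 140.6]
ee_rot: [0.978, 0.211, -0.0, 0.0]
contact_force: [-0.5, 0.2, 1.6]
grip_width: 0.4
gripper_force: 0.7
```

{"fn": "jog_arm", "kwargs": {
  "motion": [
    [[0,0,1],[0,0,0]],
    [[0,0,1],[0,0,0]],
    [[0,0,1],[0,0,0]],
    [[0,0,0],[0,0,0]],
    [[0,0,0],[0,0,0]]
  ]
}}

```text
time: 10.1
eef_pos: [536.2, -299.7, 137.4]
ee_rot: [0.978, 0.211, -0.0, 0.0]
contact_force: [0.3, -0.5, 0.4]
grip_width: 0.5
gripper_force: 0.3
```

{"fn": "jog_arm", "kwargs": {
  "motion": [
    [[0,0,1],[0,0,0]],
    [[0,0,0.5],[0,0,0]],
    [[0,0,0],[0,0,0]]
  ]
}}

```text
time: 10.4
eef_pos: [536.2, -299.7, 136.4]
ee_rot: [0.978, 0.211, 0.0, 0.0]
contact_force: [-1.7, 0.2, 5.5]
grip_width: 0.5
gripper_force: 2.5
```

The short switch is at its stop. Next is the release box.

{"fn": "jog_arm", "kwargs": {
  "motion": [
    [[0,0,-5],[0,0,0]],
    [[0,0,-25],[0,0,0]],
    [[0,0,-30],[0,0,0]],
    [[0,0,-30],[0,0,0]],
    [[8,-46,0],[0,0,0]],
    [[8,-46,0],[0,0,0]],
    [[8,-46,0],[0,0,0]],
    [[8,-46,0],[0,0,0]],
    [[8,-46,0],[0,0,0]],
    [[7,-44,0],[0,0,0]]
  ]
}}

```text
time: 11.4
eef_pos: [465.2, -28.8, 226.3]
ee_rot: [0.978, 0.211, 0.0, -0.0]
contact_force: [0.2, 0.1, 1.2]
grip_width: 0.8
gripper_force: 0.0
```

{"fn": "jog_arm", "kwargs": {
  "motion": [
    [[0,0,0],[0,0,0]],
    [[0,0,30],[0,0,0]],
    [[0,0,35],[0,0,0]],
    [[0,0,35],[0,0,0]],
    [[0,0,30],[0,0,0]],
    [[0,0,20],[0,0,0]],
    [[0,0,0],[0,0,0]],
    [[0,0,0],[0,0,0]]
  ]
}}

```text
time: 12.2
eef_pos: [466.1, -31.0, 76.3]
ee_rot: [0.978, 0.211, -0.0, 0.0]
contact_force: [-0.4, -1.3, 0.6]
grip_width: 0.4
gripper_force: 0.0
```

Run:
```python
from h import *
d=grab('side')
for n,(u,v) in dict(tall=(266,281),short=(345,146),).items(): print(n,atdepth(d,u,v))
cv2.imwrite('pics/c2.png',cv2.resize(d['img'][100:300,220:440],None,fx=2.5,fy=2.5)[:,:,::-1]); print(r.sense()['eef_pos'])
```

```text
tall [535.73596697 298.76644956 225.46909293]
short [453.83855571  20.14522061 388.78213139]
[466.46290604 -30.92713687  76.81702432]
```

View pics/c2.png

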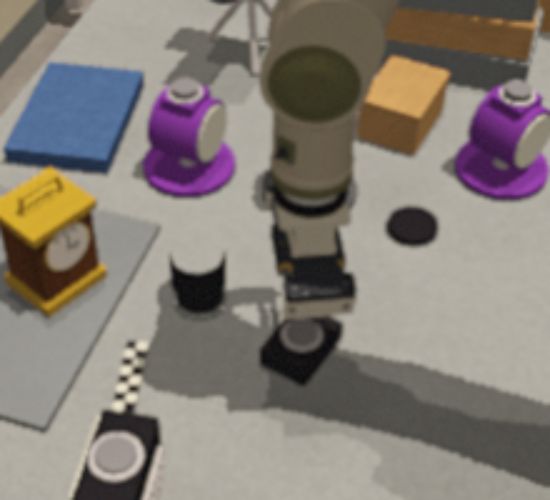

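The gripper is over the release box's cap at crop (302,335). The short lamp is hidden here, so I check it in the top view before the last press.

Run:
```python
from h import *
d0=dict(np.load('top.npz'));d=grab('top')
for x in (d,): 
  for u,v in((402,196),(403,197),(404,197),(402,198),(219,190)): print(u,v,d['img'][v,u],atdepth(d,u,v).round(1))
```

```text
402 196 [113 104 103] [ 538.7 -298.5  139.1]
403 197 [112 103 101] [ 536.  -302.7  135.2]
404 197 [112 103 101] [ 535.9 -306.   135.9]
402 198 [116 107 104] [ 533.1 -300.   131.4]
219 190 [106  97  95] [539.3 297.1 222.5]
```

{"fn": "jog_arm", "kwargs": {
  "motion": [
    [[0,0,12],[0,0,0]],
    [[0,0,12],[0,0,0]],
    [[0,0,6],[0,0,0]],
    [[0,0,0],[0,0,0]],
    [[0,0,0],[0,0,0]]
  ]
}}

```text
time: 12.8
eef_pos: [466.3, -30.7, 46.7]
ee_rot: [0.978, 0.211, 0.0, 0.0]
contact_force: [-0.4, -0.4, -0.4]
grip_width: 0.5
gripper_force: 0.0
```

Short cap: about 135 mm now against 140 mm before, in the same view, so it is down. I press the release.

{"fn": "jog_arm", "kwargs": {
  "motion": [
    [[0,0,2],[0,0,0]],
    [[0,0,2],[0,0,0]],
    [[0,0,1],[0,0,0]],
    [[0,0,1],[0,0,0]],
    [[0,0,1],[0,0,0]],
    [[0,0,1],[0,0,0]],
    [[0,0,1],[0,0,0]],
    [[0,0,1],[0,0,0]],
    [[0,0,0],[0,0,0]],
    [[0,0,0],[0,0,0]]
  ]
}}

```text
time: 13.8
eef_pos: [466.3, -30.7, 36.2]
ee_rot: [0.978, 0.211, 0.0, 0.0]
contact_force: [1.2, -1.1, 4.3]
grip_width: 0.5
gripper_force: 2.4
```

{"fn": "jog_arm", "kwargs": {
  "motion": [
    [[0,0,1],[0,0,0]],
    [[0,0,0],[0,0,0]],
    [[0,0,0],[0,0,0]],
    [[0,0,0],[0,0,0]]
  ]
}}

```text
time: 14.2
eef_pos: [466.3, -30.7, 35.2]
ee_rot: [0.978, 0.211, 0.0, 0.0]
contact_force: [1.8, -0.8, 5.5]
grip_width: 0.6
gripper_force: 2.7
```

The force (5.5 N) and height (35.2 mm) match about 6.8 mm of travel, so the shutter is open and held. I hand the job in.

```bash
python3 -c "
from rig import r
print(r.sign_off())"
```

```text
the job is handed in; nothing more can be done
None
```

I pressed the tall lamp's switch, then the short lamp's, and handed the job in at about 14 s with the release button held down at about 6.8 mm of travel. The camera views showed both switches down. I saw nothing shifted, but I took no wide picture after the short-lamp and release presses.

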